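# Seat the friction peg in the tensioner and wind it to the index

### The arm

A 6-joint arm with a two-finger parallel gripper is mounted at the origin on a cart in front of the work surface, level with it; the furniture and walls round the work are solid. World frame = base frame: x ahead of the robot, y to its left, z up, the work surface at z = 0. Lengths are in m, angles in degrees, forces in N, time in s.
With the tool pointing down it reaches from about 0.325 to 0.85 m from the base axis. Payload 4.4 kg.
Tool frame: the origin (TCP) lies at the very end of the fingers, on their centre line; the grasp point (between the pads) lies 19 mm behind it (tcp_to_grasp is the z of the grasp point in the tool frame, in m); z points along the fingers, x is the direction in which the jaws open and shut, and the axes are right-handed (so a half turn about z gives the same grasp; the last joint's range is limited). The gripper opens to 94 mm and grips with 3 to 60 N. Pads are 16 mm wide; open, the fingers measure 119 mm over their backs; the gripper's body (75 mm by 177 mm) begins 78 mm behind the grasp point.
Start: joints at [62.137, 11.837, 88.321, -0, 79.842, -8.623], TCP at [0.189, 0.543, 0.205] pointing down, gripper open.
Joint ranges: [-156.59, 156.59], [-49.26, 127.26], [12.9, 141.05], [-63.56, 243.56], [4.71, 150.69], [-161.64, 161.64]. Speed limits (degrees/s): [159.86, 159.86, 180, 180, 180, 180].

### API

Orientations are given as a 3x3 rotation matrix whose columns are the frame's x, y, z axes.
In Python, from station import * gives the robot as it stands.
- The arm moves only by the tool play_rows, never from a script. Its argument "plan" is a list of rows, each an object with "jaw": the opening, from 0 (shut) to 1 (fully open); "travel": the shift along the world's x, y, z in mm, a list of three; "rot": the turn, a rotation vector about the world's x, y, z in degrees, a list of three. A call has 1 to 5 rows; each row shifts and turns the pose as measured when the row begins; what a row does not reach is not made up. A row lasts 1/12 s, in which the tool goes at most 41.7 mm and 7.16 degrees, less where a joint would pass 70% of its speed; a pose out of reach is approached as far as the arm can. A call with a gripper value outside its range is refused whole. The fingers move at their own pace and stop on an object; "grip_force" is the grip in N (left out, the last holds). Time passes only in rows, so rows that do not move let the fingers close. It gives the time, the measured TCP pose, the force and the opening at its end, in the units of the state.
- state(): the state, without advancing time (a new reading comes with each control period).
- capture(name): name is "scene" or "top" or "wrist"; returns a dict with "frame" (384x512x3 uint8, blue, green, red), "fx", "fy", "cx", "cy" (pixels), "k1" (the pictures are not rectified: a ray, as slopes to the right and down, at radius r is drawn at 1 + k1 r^2 times it, then the intrinsics apply), "R" (3x3) and "t" (3): a world point X has camera coordinates R X + t. Camera axes: x right, y down, z forward; pixel columns grow to the right and rows downward; lengths in m; the calibration is good to about 2 mm. A picture is of the moment at which its call begins. There is no depth.
- close_job(): hands the job in, once; it reports no verdict.
Trained networks look in the newest picture that a camera, given by its name, has taken for a name from the list of things; names that differ only in an ending like _2 or _b are one class to them, and where a whole thing is asked for, a point or a joint stands for the part that bears it (a point fixed in the world has none). Each returns a list of dicts, best first, with "score" (0 to 1); they miss things now and then, are a little off and sometimes report something else, mostly with a low value. They report only what shows in the picture. A call takes as long as a camera call.
- masks_of(label, camera): "mask" (384x512 bool, what is visible of it) and "extent" ([centre column, centre row, width, height] in pixels, round what is visible of it).
The state is a dict: "t": time; "qpos": joint angles; "dq": joint speeds; "joint_efforts": joint torques, N m; "ee_pos": TCP position; "ee_rot": TCP orientation; "ft_force": force on the tool from outside, world axes, zero at the start; "ft_torque": the same for the moment, N m; "finger_gap": finger opening in m.
Only numpy, scipy, OpenCV 4.12 (cv2) and the standard library are available. Lean on these libraries where they do the work, as an engineer would, in place of code of your own. Each camera call takes 0.05 s, during which the arm holds its last target. There are 200 camera calls.

### The job

Take the T-handled taper peg out of its stand and put it into the bore of the tensioner block with the handle in line with the two small dots, so that its tongue drops between the dogs inside. Then turn it clockwise while pressing it in, until the collar is fully down on the block and the handle lies in line with the two raised index ribs, so that the jammed taper holds the sprung drum by itself when you let go. Press steadily with 10 to 15 N, never over 20 N (the block gives on its rubber feet), and leave the other things on the bench where they are.

Things in the scene. Friction and masses are not known exactly. Their poses are not given: they have to be found in the camera images.
- peg: Loose brass peg, 96 mm tall, 160 g, upright in the stand. Origin: foot of its tongue, on the axis; z up the axis. From the foot: flat steel tongue 7 (x) x 18 (y) mm, 17 mm long; taper, 8 degrees half-angle, 25 mm thick at its lower end, 33 mm long; collar 46 mm across, 4 mm thick; neck 13 mm thick; T handle. A half turn makes no difference.
- peg_handle (a point): Middle of the T handle, on the axis, 84 mm above the foot. The handle is 14 mm thick (peg x), 60 mm long (peg y, same direction as the tongue) and spans 68 to 96 mm above the foot. Grip its 14 mm thickness.
- peg_collar (a point): Centre of the underside of the peg's collar, 50 mm above the foot.
- stand: Fixed grey eight-sided tube on a round foot 72 mm in diameter, 55 mm high, hole 37 mm across; the peg hangs in it, its collar on the rim and its foot 5 mm above the bench. Lift the peg straight up 60 mm to clear it. Origin: centre of its underside.
- plate: Fixed dark base plate of the tensioner, 110 (x) x 100 (y) x 4 mm. Origin: centre of its underside, on the bore's axis. Above it, on four rubber feet, stands the square aluminium block, 88 x 88 mm, its top face 64 mm above the bench. Two small dots on it, on the plate's y axis, 36 mm either side of the bore: the handle goes in along y; the tongue then has about 30 degrees of free play either way.
- block (a joint): How far the block has sunk on its soft rubber feet, m: 0 unloaded, grows downward under thrust; 0.0073 is reached at 22 N, too hard.
- block_mouth (a point): Centre of the bore at the block's top face (sinks with the block). Mouth 37 mm across; 4 mm down begin six sprung jaws, the tapered bore, 29 mm across there. The taper bites with the collar about 8 mm above the face; home, the collar lies on the face. While it turns, 8 to 15 N of thrust moves it down; without turning it sticks short of home. Dogs' tops lie 35 mm below the face.
- index: Two raised dark ribs on the block's top face, 3 mm high at most, one either side of the bore, 28 to 42 mm from its axis. Origin: bore axis at the top face; its x axis runs along the ribs. Their line is where the handle must end: 70 degrees clockwise (seen from above) from the line of the dots.
- drum (a joint): Turn of the spring drum inside the block, rad: 0 at rest, grows clockwise seen from above as the peg's tongue drives it, which begins after about 30 degrees of handle turn; about 0.7 with the handle on the ribs. Its spring turns it back with 0.10 to 0.14 Nm. Turning the seated peg takes up to about 0.6 Nm in all.
- tweezers: Steel tweezers, 122 x 11 x 8 mm, lying on the bench between the block's and the stand's places. Bystander. Origin: centre of its underside.
- stop_block: Aluminium stop block, 36 x 60 x 22 mm. Bystander. Origin: centre of its underside.
- reel: White wire reel, 60 mm in diameter, 50 mm high. Bystander. Origin: centre of its underside.
- meter: Handheld meter, 170 x 85 x 44 mm. Bystander. Origin: centre of its underside.
- screwdriver: Screwdriver, 190 mm long, handle 27 mm thick. Bystander. Origin: middle of its underside.
- oil_bottle: Small oil bottle, 34 mm in diameter, 95 mm high. Bystander. Origin: centre of its underside.
- caliper: Digital caliper, 185 x 72 x 10 mm. Bystander. Origin: centre of its underside.

How it is judged (in metres and radians):
On the way, in this order (a step that is already met when the one before it is completed fails the run):
1. the peg is in the bore with its tongue between the dogs (collar less than 12 mm above the block's face, upright), the drum still at rest (z of peg_collar in the frame of block_mouth below 0.012 m and horizontal distance between peg_collar and block_mouth below 0.004 m and angle between peg's own z axis and vertical below 0.12 rad and value of joint drum below 0.15 rad), for 0.1 s.
2. the peg is turned and pressed home: collar within 1.5 mm of the block's face and the drum wound by at least 0.45 rad (z of peg_collar in the frame of block_mouth below 0.0015 m and value of joint drum above 0.45 rad), for 0.1 s.
At the end, for the whole second after the job is handed in: Peg released and at rest in the bore: collar within 1.5 mm of the block's face and 3 mm of the bore's axis, handle within 10 degrees of the index ribs, drum held wound beyond 0.45 rad. No other thing has moved by 20 mm (all of step 2 and horizontal distance between peg_collar and block_mouth below 0.003 m and angle between the y axis of peg and the x axis of index, either way round below 0.175 rad and linear speed of peg below 0.01 m/s and angular speed of peg below 0.1 rad/s and contact force between the fingers and peg below 0.1 N); the robot touches nothing.
It fails at once if the block is pressed down 7.3 mm or more on its rubber feet (22 N) (value of joint block above 0.0073 m).
It fails at once if another thing on the bench is moved by more than 20 mm (distance of any of tweezers, stop_block, reel, meter, screwdriver, oil_bottle, caliper from where it was at the start of the episode above 0.02 m).
It also fails if it takes over 51 s, if anything falls off the work surface, if the arm or the gripper's body presses on something with over 40 N, if the wrist force passes 120 N, or if a joint passes its speed limit or range.

## Working session

There is one attempt and no reset: what is moved stays moved. The work goes in short steps, Python scripts to look and compute and a tool call to move; the robot and the scene stay as the last step left them, time stands still between calls to the robot, and variables do not carry over. Pictures are saved under pics/ and viewed, about 8 in all and at most 12, crops included, and the job is handed in when it is done.

Besides the shell and the picture viewer there is one more tool, called after "Emit:" in YAML: its name, and indented under it one key for each argument. play_rows: Moves the arm, as the interface text tells. Its arguments: {"type":"object","properties":{"plan":{"type":"array","items":{"type":"object","properties":{"jaw":{"type":"number"},"travel":{"type":"array","items":{"type":"number"}},"rot":{"type":"array","items":{"type":"number"}}}}},"grip_force":{"type":"number"}},"required":["plan"]}

```bash
ls; mkdir -p pics
python3 - <<'E'
from station import *
import cv2,numpy as np
for c in ["scene","top"]:
    d=capture(c); cv2.imwrite(f"pics/{c}0.png",d["frame"])
    print(c,d["fx"],d["cx"],d["cy"],d["k1"],np.round(d["R"],3).tolist(),np.round(d["t"],3))
    for n in ["peg","stand","plate","block","index","tweezers","peg_handle"]:
        try:
            for m in masks_of(n,c)[:2]: print(n,round(m["score"],2),np.round(m["extent"],1))
        except Exception as e: print(n,e)
print(state())
E
```

```text
pics
scene 446.8805124053245 257.68068435122433 194.7803187507892 -0.05229312967555737 [[0.823, -0.567, 0.003], [-0.262, -0.385, -0.885], [0.503, 0.728, -0.466]] [-0.438  0.236  1.019]
peg 0.64 [359.1 318.4  51.2  44.9]
peg 0.6 [301.6 237.1  15.1  24.1]
stand 0.84 [298.1 258.1  26.9  29.2]
stand 0.33 [299.4 237.8  17.9  24.6]
plate 0.76 [232.1 208.4  44.7  41.3]
block 0.88 [231.8 206.7  40.5  29.4]
tweezers 0.74 [297.9 257.8  29.2  26.7]
tweezers 0.42 [255.4 231.2  27.5  15.6]
peg_handle 0.54 [299.2 236.6  15.7  23.5]
top 445.00894755235794 250.87728322133822 193.3928934578114 -0.05864629087341593 [[-0.127, -0.992, -0.011], [-0.904, 0.121, -0.41], [0.408, -0.043, -0.912]] [0.088 0.541 1.522]
peg 0.65 [309.2 198.1  11.5  15.7]
stand 0.66 [306.8 206.1  21.3  15.5]
plate 0.79 [231.1 218.4  25.8  31.1]
block 0.97 [228.4 213.6  18.9  24.7]
index 0.42 [144.8 227.5  51.   27.6]
peg_handle 0.7 [309.4 198.7  14.4  12. ]
peg_handle 0.19 [365.7 198.5  19.6  42.8]
{'t': 0.8, 'qpos': array([ 6.21357517e+01,  1.18346021e+01,  8.83211956e+01,  3.76351328e-04,
        7.98391118e+01, -8.62181790e+00]), 'dq': array([-0.13063275,  0.05513113,  0.07458246, -0.13203544, -0.01524263,
        0.07180134]), 'joint_efforts': array([ 6.59462603e-05, -3.70841253e+01, -2.81741434e+01,  6.96934573e-02,
        2.73991667e-02, -3.72117654e-06]), 'ee_pos': array([0.18950855, 0.54289784, 0.20547558]), 'ee_rot': array([[ 3.29567006e-01,  9.44132187e-01,  3.58086013e-05],
       [ 9.44132184e-01, -3.29567008e-01,  8.15665023e-05],
       [ 8.88108938e-05,  6.92642494e-06, -9.99999996e-01]]), 'ft_force': array([-0.80201669, -0.3902649 , -0.03619595]), 'ft_torque': array([-0.01365869, -0.0254099 , -0.01194988]), 'finger_gap': 0.09409328279195447}
```

```bash
cat > h.py <<'E'
import numpy as np,cv2
def cam(d):
    K=np.array([[d["fx"],0,d["cx"]],[0,d["fy"],d["cy"]],[0,0,1.]]); return K,np.array([d["k1"],0,0,0,0]),np.array(d["R"]),np.array(d["t"])
def und(d,uv):
    # exact inverse of x*(1+k1 r^2)
    K,D,R,t=cam(d); return cv2.undistortPointsIter(np.array(uv,float).reshape(-1,1,2),K,D,None,None,(3,50,1e-10)).reshape(-1,2)
def onz(d,uv,z):
    K,D,R,t=cam(d); p=und(d,uv); r=np.c_[p,np.ones(len(p))]@R; c=-R.T@t
    return c+r*((z-c[2])/r[:,2])[:,None]
def proj(d,X):
    K,D,R,t=cam(d); return cv2.projectPoints(np.array(X,float).reshape(-1,1,3),cv2.Rodrigues(R)[0],t,K,D)[0].reshape(-1,2)
E
python3 - <<'E'
from station import *
from h import *
s=capture("scene");t=capture("top")
print("scene handle",onz(s,[[301.6,237]],.089),"block",onz(s,[[231.8,206.7]],.05),"stand",onz(s,[[298,258]],.03))
print("top handle",onz(t,[[309.3,198.3]],.09),"block",onz(t,[[228.4,213.6]],.064),"stand",onz(t,[[306.8,206.1]],.03))
a=cv2.resize(s["frame"][150:300,180:380],None,fx=4,fy=4,interpolation=cv2.INTER_CUBIC);cv2.imwrite("pics/a.png",a)
b=cv2.resize(t["frame"][150:270,190:350],None,fx=5,fy=5,interpolation=cv2.INTER_CUBIC);cv2.imwrite("pics/b.png",b)
E
```

```text
scene handle [[ 0.51676877 -0.21029939  0.089     ]] block [[0.49154584 0.07312078 0.05      ]] stand [[ 0.50882152 -0.21050588  0.03      ]]
top handle [[ 0.51048721 -0.19749142  0.09      ]] block [[0.49975062 0.10836172 0.064     ]] stand [[ 0.50445069 -0.19328012  0.03      ]]
```

View pics/a.png

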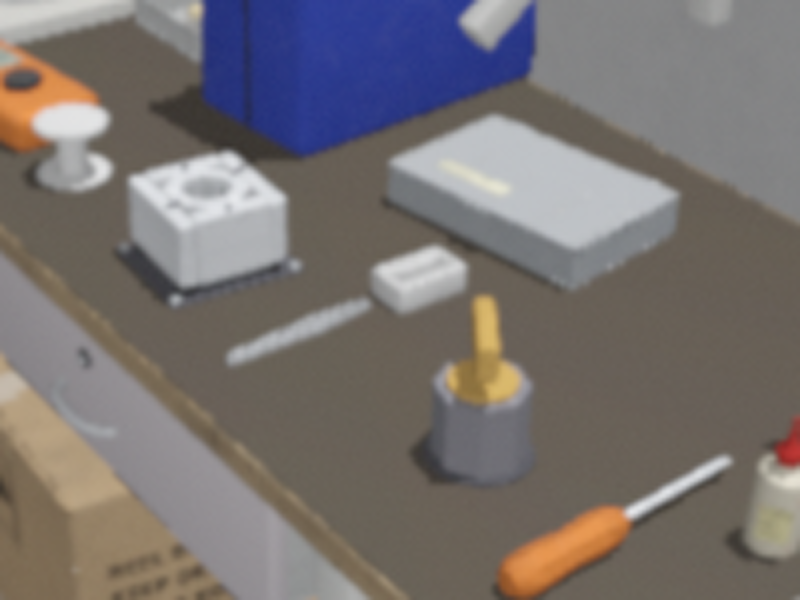

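View pics/b.png

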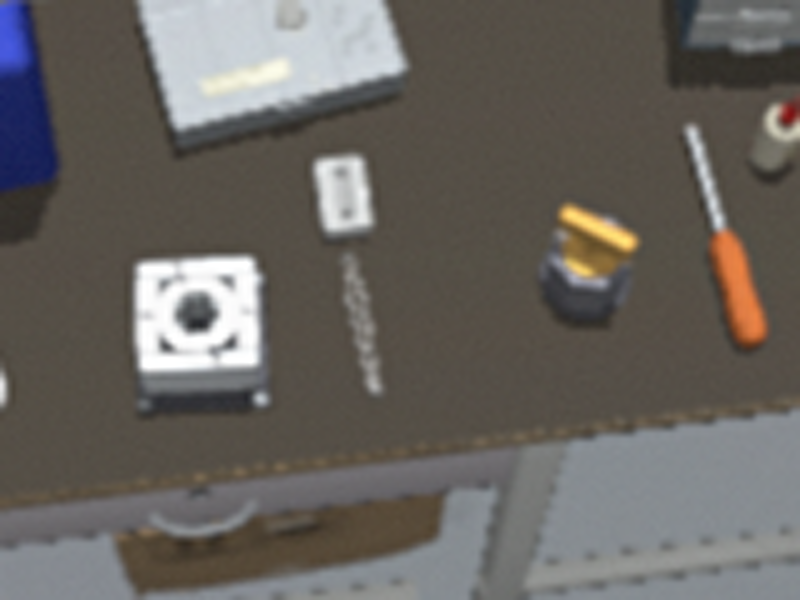

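Run:
```python
from station import *
from h import *
s=capture("scene");t=capture("top");w=capture("wrist")
print("bore s",onz(s,[[232,196.8]],.064),"t",onz(t,[[229.4,212]],.064))
e=onz(t,[[190+562/5,150+210/5],[190+637/5,150+242/5]],.096);print("handle ends t",e,"s",onz(s,[[180+485/4,150+298/4]],.096))
R,T=np.array(w["R"]),np.array(w["t"]);st=state();E=st["ee_rot"];c=-R.T@T
print("wrist cam in tool",E.T@(c-st["ee_pos"]),"\n",E.T@R.T, w["fx"],w["k1"]); print(st["t"])
```

```text
bore s [[0.51059911 0.10226464 0.064     ]] t [[0.50565922 0.10395782 0.064     ]]
handle ends t [[ 0.53668231 -0.17545216  0.096     ]
 [ 0.50362083 -0.22611574  0.096     ]] s [[ 0.54546611 -0.17359924  0.096     ]]
wrist cam in tool [ 0.00033253 -0.07178826 -0.179487  ] 
 [[ 9.99999646e-01 -1.46813735e-04 -8.28212417e-04]
 [ 3.47336656e-04  9.68852956e-01  2.47636486e-01]
 [ 7.66059611e-04 -2.47636686e-01  9.68852664e-01]] 316.09423446119484 0.007995037448314743
1.05
```

Emit:
play_rows:
  plan:
    - {"jaw": 1,"travel": [24.5,-33.8,0],"rot": [0,0,-7]}
    - {"jaw": 1,"travel": [24.5,-33.8,0],"rot": [0,0,-7]}
    - {"jaw": 1,"travel": [24.5,-33.8,0],"rot": [0,0,-7]}
    - {"jaw": 1,"travel": [24.5,-33.8,0],"rot": [0,0,-7]}
    - {"jaw": 1,"travel": [24.5,-33.8,0],"rot": [0,0,-7]}

```text
t: 1.47
ee_pos: [0.3091, 0.3759, 0.2054]
ee_rot: [[0.816, 0.578, 0.002], [0.578, -0.816, 0.004], [0.004, -0.003, -1.0]]
ft_force: [0.1, 0.3, 0.1]
finger_gap: 0.0939
```

Emit:
play_rows:
  plan:
    - {"jaw": 1,"travel": [24.5,-33.8,0],"rot": [0,0,-7]}
    - {"jaw": 1,"travel": [24.5,-33.8,0],"rot": [0,0,-7]}
    - {"jaw": 1,"travel": [24.5,-33.8,0],"rot": [0,0,-7]}
    - {"jaw": 1,"travel": [24.5,-33.8,0],"rot": [0,0,-7]}
    - {"jaw": 1,"travel": [24.5,-33.8,0],"rot": [0,0,-7]}

```text
t: 1.88
ee_pos: [0.4302, 0.2059, 0.2069]
ee_rot: [[1.0, -0.01, 0.008], [-0.01, -1.0, 0.004], [0.008, -0.004, -1.0]]
ft_force: [0.1, 1.1, 0.3]
finger_gap: 0.0938
```

Emit:
play_rows:
  plan:
    - {"jaw": 1,"travel": [27,-35,-2]}
    - {"jaw": 1,"travel": [27,-35,-2]}
    - {"jaw": 1,"travel": [23,-32,-2]}
    - {"jaw": 1,"travel": [0,0,0]}

```text
$.plan[0]: bad value
```

Run:
```python
from station import *
from h import *
w=capture("wrist");st=state()
print(st["t"],st["ee_pos"],np.degrees(np.arctan2(st["ee_rot"][1,0],st["ee_rot"][0,0])),w["cx"],w["cy"],w["frame"].shape)
np.savez("w1.npz",**w)
for n in ["block","plate","index","block_mouth"]:
    try:
        for m in masks_of(n,"wrist")[:2]: print(n,round(m["score"],2),np.round(m["extent"],1), onz(w,[m["extent"][:2]],.064)[0])
    except Exception as e: print(n,e)
u=proj(w,[.508,.103,.064])[0];print(u)
a,b=[int(v) for v in u]
x0,y0=max(a-100,0),max(b-75,0)
print(x0,y0);cv2.imwrite("pics/w1.png",cv2.resize(w["frame"][y0:y0+150,x0:x0+200],None,fx=4,fy=4,interpolation=cv2.INTER_CUBIC))
```

```text
1.9333 [0.43506189 0.19975371 0.20723983] -1.217621854842273 253.94980152944024 189.64500890769037 (384, 512, 3)
block 0.62 [317.1 253.   79.9  73.6] [0.5005327 0.1224113 0.064    ]
plate 0.9 [311.8 250.7  88.7  84.4] [0.49455036 0.12526261 0.064     ]
block_mouth 0.69 [317.6 253.2  83.1  73.9] [0.50109752 0.12216221 0.064     ]
[323.08863881 268.81355863]
223 193
```

View pics/w1.png

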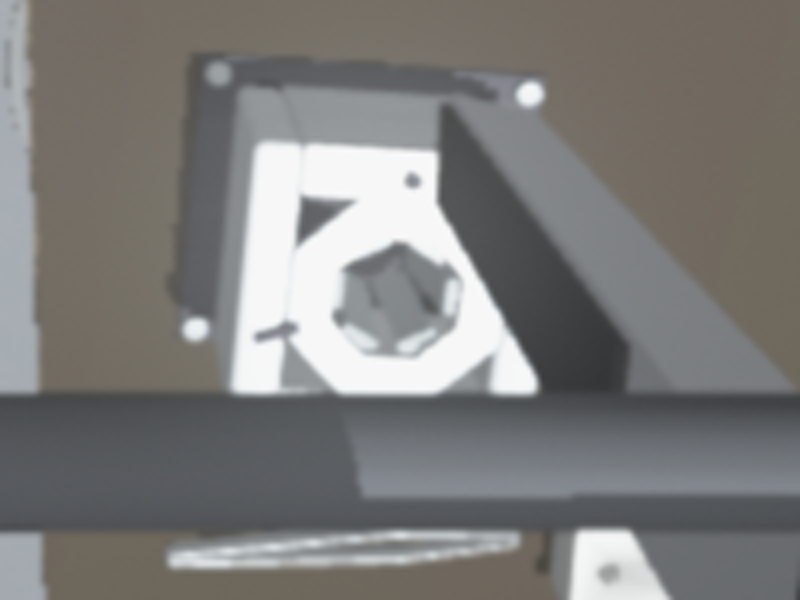

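Emit:
play_rows:
  plan:
    - {"jaw": 1,"travel": [23,-31,0],"rot": [0,0,0]}
    - {"jaw": 1,"travel": [24,-31,0],"rot": [0,0,0]}
    - {"jaw": 1,"travel": [20,-26,0],"rot": [0,0,0]}
    - {"jaw": 1,"travel": [0,0,0],"rot": [0,0,0]}

```text
t: 2.47
ee_pos: [0.4939, 0.1258, 0.2066]
ee_rot: [[1.0, 0.018, 0.006], [0.018, -1.0, 0.006], [0.006, -0.006, -1.0]]
ft_force: [-0.9, -0.2, -0.1]
finger_gap: 0.0941
```

```bash
cat > look.py <<'E'
import sys
from station import *
from h import *
def look(name,X,hw=100,hh=75,k=4):
    w=capture("wrist");st=state();np.savez(name+".npz",**w)
    print(st["t"],np.round(st["ee_pos"],4),np.degrees(np.arctan2(st["ee_rot"][1,0],st["ee_rot"][0,0])))
    a,b=[int(v) for v in proj(w,X)[0]]
    x0,y0=min(max(a-hw,0),512-2*hw),min(max(b-hh,0),384-2*hh)
    print("crop",x0,y0);cv2.imwrite(f"pics/{name}.png",cv2.resize(w["frame"][y0:y0+2*hh,x0:x0+2*hw],None,fx=k,fy=k,interpolation=cv2.INTER_CUBIC))
E
python3 -c "
from look import *
look('w2',[.508,.103,.064])"
```

```text
2.5167 [0.4922 0.1278 0.2063] 1.0755921069600347
crop 166 126
```

View pics/w2.png

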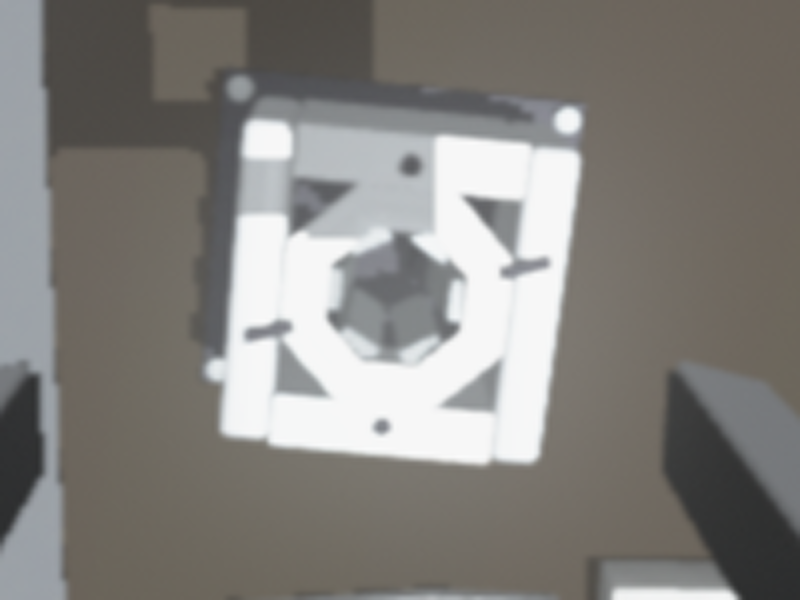

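```bash
python3 -c "
from h import *
w=np.load('w2.npz')
p=np.array([[410,165],[381,426],[269,329],[526,268]],float);uv=(p+.5)/4-.5+[166,126]
X=onz(w,uv[:2],.064);Y=onz(w,uv[2:],.0665)
print(X,Y)
for A in(X,Y): v=A[0]-A[1];print(A.mean(0),np.linalg.norm(v),np.degrees(np.arctan2(v[1],v[0])))
"
```

```text
[[0.50914838 0.14069923 0.064     ]
 [0.50331151 0.06873095 0.064     ]] [[0.47296607 0.09662164 0.0665    ]
 [0.54014538 0.11435554 0.0665    ]]
[0.50622995 0.10471509 0.064     ] 0.07220459028066324 85.36326390586609
[0.50655572 0.10548859 0.0665    ] 0.069480574730164 -165.21246778982623
```

Emit:
play_rows:
  plan:
    - {"jaw": 1,"travel": [3.5,-41,0],"rot": [0,0,-5]}
    - {"jaw": 1,"travel": [3.5,-41,0],"rot": [0,0,-5]}
    - {"jaw": 1,"travel": [3.5,-41,0],"rot": [0,0,-5]}
    - {"jaw": 1,"travel": [3.5,-41,0],"rot": [0,0,-5]}
    - {"jaw": 1,"travel": [3.5,-41,0],"rot": [0,0,-5]}

```text
t: 2.93
ee_pos: [0.5056, -0.0629, 0.2058]
ee_rot: [[0.921, -0.39, 0.007], [-0.39, -0.921, 0.014], [0.001, -0.016, -1.0]]
ft_force: [0.3, -0.1, 0.5]
finger_gap: 0.0939
```

Emit:
play_rows:
  plan:
    - {"jaw": 1,"travel": [3.5,-41,0],"rot": [0,0,-5]}
    - {"jaw": 1,"travel": [3.5,-41,0],"rot": [0,0,-5]}
    - {"jaw": 1,"travel": [3,-35,0],"rot": [0,0,0]}
    - {"jaw": 1,"travel": [0,0,0],"rot": [0,0,0]}

```text
t: 3.27
ee_pos: [0.5159, -0.1801, 0.206]
ee_rot: [[0.838, -0.546, 0.01], [-0.546, -0.838, 0.013], [0.001, -0.016, -1.0]]
ft_force: [0.3, 1.2, 0.0]
finger_gap: 0.0939
```

```bash
python3 -c "
from look import *
look('w3',[.520,-.201,.09])"
```

```text
3.3167 [ 0.5156 -0.177   0.2058] -32.99682829832476
crop 169 128
```

View pics/w3.png

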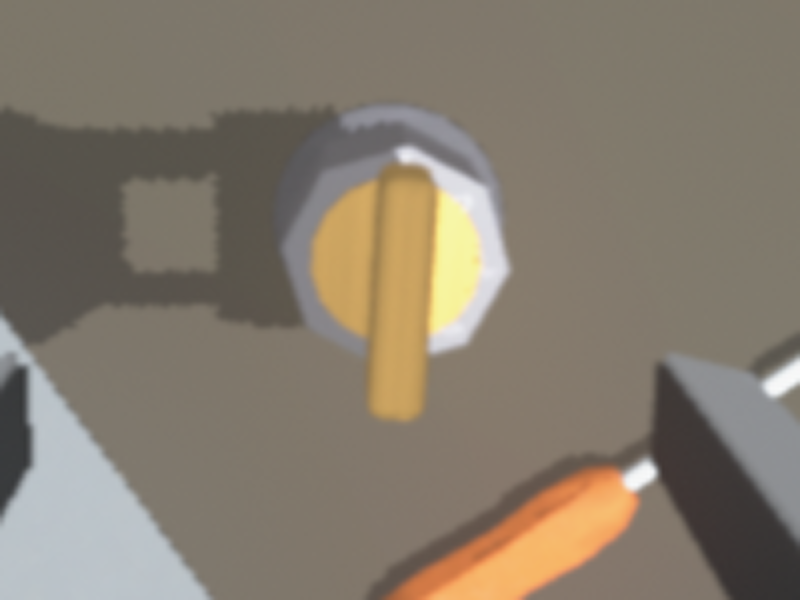

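```bash
python3 -c "
from h import *
w=np.load('w3.npz')
p=np.array([[407,167],[397,420],[397,258]],float);uv=(p+.5)/4-.5+[169,128]
X=onz(w,uv[:2],.101);v=X[0]-X[1]
print(X,X.mean(0),np.linalg.norm(v),np.degrees(np.arctan2(v[1],v[0])));print('collar',onz(w,uv[2:],.059))
"
```

```text
[[ 0.5392436  -0.17159082  0.101     ]
 [ 0.50429097 -0.22217136  0.101     ]] [ 0.52176728 -0.19688109  0.101     ] 0.06148233341001117 55.354396972068486
collar [[ 0.52184501 -0.19815781  0.059     ]]
```

Emit:
play_rows:
  plan:
    - {"jaw": 1,"travel": [6,-20,-30],"rot": [0,0,-1.6]}
    - {"jaw": 1,"travel": [0,0,-30],"rot": [0,0,0]}
    - {"jaw": 0.6,"travel": [0,0,-30],"rot": [0,0,0]}
    - {"jaw": 0.6,"travel": [0,0,0],"rot": [0,0,0]}
  grip_force: 55

```text
t: 3.65
ee_pos: [0.525, -0.187, 0.1166]
ee_rot: [[0.83, -0.558, 0.016], [-0.558, -0.83, 0.017], [0.003, -0.023, -1.0]]
ft_force: [-1.4, 0.3, -0.7]
finger_gap: 0.0843
```

Emit:
play_rows:
  plan:
    - {"jaw": 0.6,"travel": [-3.5,-10,-15],"rot": [-1,0.9,-0.5]}
    - {"jaw": 0.6,"travel": [0,0,0],"rot": [0,0,0]}

```text
t: 3.82
ee_pos: [0.5212, -0.1907, 0.1012]
ee_rot: [[0.829, -0.559, -0.003], [-0.559, -0.829, 0.003], [-0.004, -0.001, -1.0]]
ft_force: [-0.7, -0.6, -1.2]
finger_gap: 0.071
```

Emit:
play_rows:
  plan:
    - {"jaw": 0.6,"travel": [0.5,-7,-15],"rot": [0,0,-0.6]}
    - {"jaw": 0.6,"travel": [0,-2,-10],"rot": [0,0,0]}

```text
t: 3.98
ee_pos: [0.5254, -0.1958, 0.0807]
ee_rot: [[0.827, -0.563, 0.003], [-0.563, -0.827, 0.002], [0.002, -0.004, -1.0]]
ft_force: [0.1, 1.2, -0.7]
finger_gap: 0.058
```

Emit:
play_rows:
  plan:
    - {"jaw": 0.6,"travel": [-4,-1,-5],"rot": [0,0,0]}
    - {"jaw": 0.6,"travel": [0,0,-2],"rot": [0,0,0]}

```text
t: 4.15
ee_pos: [0.5223, -0.1942, 0.0748]
ee_rot: [[0.829, -0.559, 0.005], [-0.559, -0.829, 0.003], [0.002, -0.005, -1.0]]
ft_force: [0.4, 0.3, 0.2]
finger_gap: 0.0567
```

Emit:
play_rows:
  plan:
    - {"jaw": 0.6,"travel": [-1,-4,-3],"rot": [0,0,0]}
    - {"jaw": 0.6,"travel": [0,0,-1],"rot": [0,0,0]}
    - {"jaw": 0.3,"travel": [0,-0.5,0],"rot": [0,0,0]}

```text
t: 4.4
ee_pos: [0.5225, -0.198, 0.073]
ee_rot: [[0.83, -0.558, 0.008], [-0.558, -0.83, 0.002], [0.005, -0.006, -1.0]]
ft_force: [-0.1, -0.3, 0.3]
finger_gap: 0.0525
```

Emit:
play_rows:
  plan:
    - {"jaw": 0,"travel": [0,0,0],"rot": [0,0,0]}
    - {"jaw": 0,"travel": [0,0,0],"rot": [0,0,0]}
    - {"jaw": 0,"travel": [0,0,0],"rot": [0,0,0]}
    - {"jaw": 0,"travel": [0,0,0],"rot": [0,0,0]}
    - {"jaw": 0,"travel": [0,0,0],"rot": [0,0,0]}

```text
t: 4.82
ee_pos: [0.5237, -0.1992, 0.0751]
ee_rot: [[0.829, -0.558, 0.011], [-0.558, -0.83, 0.001], [0.009, -0.007, -1.0]]
ft_force: [-0.4, -0.3, -0.7]
finger_gap: 0.0203
```

Emit:
play_rows:
  plan:
    - {"jaw": 0,"travel": [-1,1,-2],"rot": [0,0.6,0]}
    - {"jaw": 0,"travel": [-1,1,-1],"rot": [0,0,0]}
    - {"jaw": 0,"travel": [0,0,0],"rot": [0,0,0]}
    - {"jaw": 0,"travel": [0,0,0],"rot": [0,0,0]}

```text
t: 5.15
ee_pos: [0.5226, -0.1984, 0.0739]
ee_rot: [[0.829, -0.559, 0.001], [-0.559, -0.829, -0.002], [0.002, 0.001, -1.0]]
ft_force: [-0.4, -0.1, 0.9]
finger_gap: 0.013
```

Emit:
play_rows:
  plan:
    - {"jaw": 0,"travel": [0,0,8],"rot": [0,0,0]}
    - {"jaw": 0,"travel": [0,0,15],"rot": [0,0,0]}
    - {"jaw": 0,"travel": [0,0,18],"rot": [0,0,0]}

```text
t: 5.4
ee_pos: [0.5174, -0.1952, 0.1101]
ee_rot: [[0.829, -0.559, -0.012], [-0.559, -0.829, 0.006], [-0.013, 0.002, -1.0]]
ft_force: [0.8, -0.7, -0.8]
finger_gap: 0.0137
```

Emit:
play_rows:
  plan:
    - {"jaw": 0,"travel": [4,-2,15],"rot": [-0.3,-0.7,0]}
    - {"jaw": 0,"travel": [1,0,20],"rot": [0,0,0]}
    - {"jaw": 0,"travel": [1,0,20],"rot": [0,0,0]}
    - {"jaw": 0,"travel": [0,0,20],"rot": [0,0,0]}

```text
t: 5.73
ee_pos: [0.5212, -0.1955, 0.1863]
ee_rot: [[0.829, -0.559, -0.004], [-0.559, -0.829, 0.004], [-0.006, -0.001, -1.0]]
ft_force: [0.1, -0.6, -2.3]
finger_gap: 0.0136
```

```bash
python3 -c "
from look import *
st=state();print(st['ee_pos'],st['finger_gap'],st['ft_force'])
look('w4',st['ee_pos']-[0,0,.0],100,75,4)"
```

```text
[ 0.52115261 -0.19547959  0.18629353] 0.01355332307733321 [ 0.06441906 -0.63166118 -2.32170521]
5.7833 [ 0.524  -0.197   0.1915] -33.9698925846958
crop 154 155
```

View pics/w4.png

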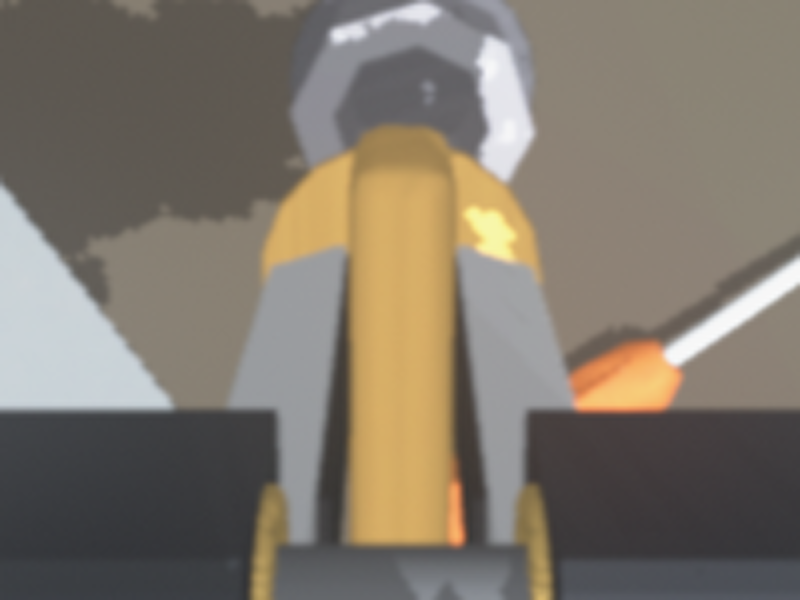

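```bash
python3 -c "
from h import *
from scipy.optimize import least_squares
w=np.load('w4.npz')
# camera in tool frame from first calibration
Rct=np.array([[1,0,0],[0,.968853,.247637],[0,-.247637,.968853]]);c=np.array([.0003,-.0718,-.1795])
def tool(p,z):
    uv=(np.array(p,float)+.5)/4-.5+[154,155]
    q=und(w,uv);r=np.c_[q,np.ones(len(q))]@Rct.T
    return c+r*((z-c[2])/r[:,2])[:,None]
print('top edge',tool([[402,150],[402,160],[402,168],[352,200],[455,200]],-.0275)*1e3)
P=tool([[266,255],[278,222],[305,187],[345,158],[470,162],[505,190],[528,225],[538,255]],.0145)
f=least_squares(lambda v:np.hypot(P[:,0]-v[0],P[:,1]-v[1])-v[2],[0,0,.023]);print('collar',f.x*1e3,f.fun*1e3)
g=least_squares(lambda v:np.hypot(P[:,0]-v[0],P[:,1]-v[1])-.023,[0,0]);print(g.x*1e3)
"
```

```text
top edge [[  0.38713066 -31.67607305 -27.5       ]
 [  0.38730738 -30.38760395 -27.5       ]
 [  0.38744921 -29.35306204 -27.5       ]
 [ -5.89196601 -25.18120868 -27.5       ]
 [  7.04478869 -25.18122651 -27.5       ]]
collar [ 0.49601874  1.20346438 22.35799163] [ 0.1641667  -0.04052142 -0.24894205  0.06859313  0.17983569 -0.01936467
 -0.10596752  0.00220014]
[0.48760789 2.14703021]
```

Emit:
play_rows:
  plan:
    - {"jaw": 0,"travel": [-2,38,0],"rot": [0,0,4]}
    - {"jaw": 0,"travel": [-2,38,0],"rot": [0,0,4]}
    - {"jaw": 0,"travel": [-2,38,0],"rot": [0,0,4]}
    - {"jaw": 0,"travel": [-2,38,0],"rot": [0,0,4]}
    - {"jaw": 0,"travel": [-2,38,0],"rot": [0,0,4]}

```text
t: 6.2
ee_pos: [0.5167, -0.0105, 0.1953]
ee_rot: [[0.97, -0.241, 0.017], [-0.241, -0.97, -0.004], [0.018, -0.0, -1.0]]
ft_force: [0.3, 0.7, -2.3]
finger_gap: 0.0135
```

Emit:
play_rows:
  plan:
    - {"jaw": 0,"travel": [-2,38,0],"rot": [0,0,4]}
    - {"jaw": 0,"travel": [-2,38,0],"rot": [0,0,4]}
    - {"jaw": 0,"travel": [-2,25,0],"rot": [0,0,0]}

```text
t: 6.45
ee_pos: [0.5088, 0.0972, 0.1945]
ee_rot: [[0.995, -0.094, 0.018], [-0.094, -0.996, 0.0], [0.018, -0.002, -1.0]]
ft_force: [0.2, 0.5, -1.7]
finger_gap: 0.0136
```

Emit:
play_rows:
  plan:
    - {"jaw": 0,"travel": [-3,8,-15],"rot": [0,1,0]}
    - {"jaw": 0,"travel": [0,2,-15],"rot": [0,0,0]}
    - {"jaw": 0,"travel": [0,0,-10],"rot": [0,0,0]}
    - {"jaw": 0,"travel": [0,0,0],"rot": [0,0,0]}

```text
t: 6.78
ee_pos: [0.5036, 0.1132, 0.1508]
ee_rot: [[0.996, -0.084, -0.0], [-0.084, -0.996, 0.001], [-0.0, -0.001, -1.0]]
ft_force: [-0.6, -0.4, -1.6]
finger_gap: 0.0136
```

Emit:
play_rows:
  plan:
    - {"jaw": 0,"travel": [2,-6,-3],"rot": [0,0,0]}
    - {"jaw": 0,"travel": [0,0,0],"rot": [0,0,0]}
    - {"jaw": 0,"travel": [0,0,0],"rot": [0,0,0]}

```text
t: 7.03
ee_pos: [0.5051, 0.1039, 0.1456]
ee_rot: [[0.996, -0.087, -0.004], [-0.087, -0.996, 0.0], [-0.004, 0.0, -1.0]]
ft_force: [-0.0, 0.1, -2.3]
finger_gap: 0.0131
```

```bash
python3 -c "
from look import *
look('w5',[.506,.105,.064],100,75,4)"
```

```text
7.0833 [0.5052 0.1037 0.1456] -5.017303869922466
crop 155 119
```

View pics/w5.png

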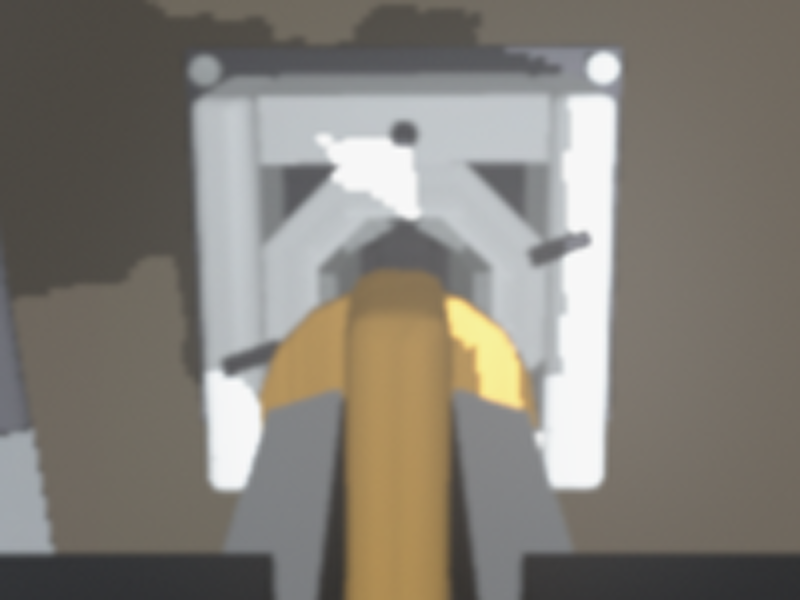

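```bash
python3 -c "
from h import *
w=np.load('w5.npz')
p=np.array([[404,133],[532,258],[589,238]],float);uv=(p+.5)/4-.5+[155,119]
X=onz(w,uv,.064);a=np.radians(85);b=np.radians(15)
print('bore from dot',X[0]-.036*np.array([np.cos(a),np.sin(a),0]));Y=onz(w,uv[1:],.0665);print('from rib',Y.mean(0)-.035*np.array([np.cos(b),np.sin(b),0]),np.linalg.norm(Y[0]-Y[1]),np.degrees(np.arctan2(*(Y[1]-Y[0])[1::-1])))
"
```

```text
bore from dot [0.50618486 0.10516768 0.064     ]
from rib [0.50609035 0.10540411 0.0665    ] 0.012551120174615646 15.001091470664598
```

Emit:
play_rows:
  plan:
    - {"jaw": 0,"travel": [0.7,2,-5],"rot": [0,0,0]}
    - {"jaw": 0,"travel": [0,0,-5],"rot": [0,0,0]}
    - {"jaw": 0,"travel": [0,0,-4],"rot": [0,0,0]}
  grip_force: 60

```text
t: 7.33
ee_pos: [0.5085, 0.1044, 0.1331]
ee_rot: [[0.996, -0.091, 0.002], [-0.091, -0.996, 0.0], [0.002, -0.0, -1.0]]
ft_force: [-0.6, -0.3, -1.4]
finger_gap: 0.0134
```

Emit:
play_rows:
  plan:
    - {"jaw": 0,"travel": [-2.5,1.5,-4],"rot": [0,0,0]}
    - {"jaw": 0,"travel": [-1,0,-4],"rot": [0,0,0]}
    - {"jaw": 0,"travel": [-1,0,-4],"rot": [0,0,0]}

```text
t: 7.58
ee_pos: [0.504, 0.106, 0.1202]
ee_rot: [[0.996, -0.091, 0.002], [-0.091, -0.996, 0.0], [0.002, -0.0, -1.0]]
ft_force: [0.6, 1.1, -2.1]
finger_gap: 0.0141
```

Emit:
play_rows:
  plan:
    - {"jaw": 0,"travel": [1.5,0,-4],"rot": [0,0,0]}
    - {"jaw": 0,"travel": [0,0,-4],"rot": [0,0,0]}
    - {"jaw": 0,"travel": [-0.3,0,-4],"rot": [0,0,0]}

```text
t: 7.83
ee_pos: [0.5047, 0.1063, 0.1066]
ee_rot: [[0.996, -0.09, 0.002], [-0.09, -0.996, 0.0], [0.002, -0.0, -1.0]]
ft_force: [0.4, 0.4, -1.7]
finger_gap: 0.0135
```

Emit:
play_rows:
  plan:
    - {"jaw": 0,"travel": [0.8,-0.3,-3],"rot": [0,0,0]}
    - {"jaw": 0,"travel": [0,0,-3],"rot": [0,0,0]}
    - {"jaw": 0,"travel": [0,0,-3],"rot": [0,0,0]}

```text
t: 8.08
ee_pos: [0.5055, 0.1061, 0.0962]
ee_rot: [[0.996, -0.09, 0.002], [-0.09, -0.996, -0.0], [0.002, -0.0, -1.0]]
ft_force: [1.0, -0.3, -1.3]
finger_gap: 0.0138
```

Emit:
play_rows:
  plan:
    - {"jaw": 0,"travel": [0,0,-2],"rot": [0,0,0]}
    - {"jaw": 0,"travel": [0,0,-2],"rot": [0,0,0]}
    - {"jaw": 0,"travel": [0,0,-1],"rot": [0,0,0]}

```text
t: 8.33
ee_pos: [0.5064, 0.1061, 0.0908]
ee_rot: [[0.996, -0.09, 0.003], [-0.09, -0.996, 0.0], [0.003, -0.0, -1.0]]
ft_force: [0.9, 0.5, -0.6]
finger_gap: 0.0134
```

Emit:
play_rows:
  plan:
    - {"jaw": 0,"travel": [0,0,-1],"rot": [0,0,0]}
    - {"jaw": 0,"travel": [0,0,-1],"rot": [0,0,0]}

```text
t: 8.5
ee_pos: [0.5066, 0.1061, 0.0889]
ee_rot: [[0.996, -0.09, 0.003], [-0.09, -0.996, 0.0], [0.003, -0.001, -1.0]]
ft_force: [-1.0, 0.2, 0.0]
finger_gap: 0.0134
```

Emit:
play_rows:
  plan:
    - {"jaw": 0,"travel": [0,0,-1.5],"rot": [0,0,0]}
    - {"jaw": 0,"travel": [0,0,-1],"rot": [0,0,0]}

```text
t: 8.67
ee_pos: [0.5067, 0.1062, 0.087]
ee_rot: [[0.996, -0.09, 0.003], [-0.09, -0.996, 0.0], [0.003, -0.001, -1.0]]
ft_force: [-1.6, 0.9, 2.6]
finger_gap: 0.0132
```

Emit:
play_rows:
  plan:
    - {"jaw": 0,"travel": [0,0,-1.2],"rot": [0,0,0]}
    - {"jaw": 0,"travel": [0,0,-1],"rot": [0,0,0]}

```text
t: 8.83
ee_pos: [0.5067, 0.1062, 0.0858]
ee_rot: [[0.996, -0.09, 0.003], [-0.09, -0.996, 0.0], [0.003, -0.0, -1.0]]
ft_force: [-0.7, -0.6, 4.4]
finger_gap: 0.0138
```

Emit:
play_rows:
  plan:
    - {"jaw": 0,"travel": [0,0,-1.5],"rot": [0,0,0]}
    - {"jaw": 0,"travel": [0,0,-2],"rot": [0,0,-3]}

```text
t: 9.0
ee_pos: [0.5069, 0.1062, 0.0835]
ee_rot: [[0.99, -0.142, 0.003], [-0.142, -0.99, -0.0], [0.003, -0.0, -1.0]]
ft_force: [-3.1, 0.0, 7.1]
finger_gap: 0.0133
```

Emit:
play_rows:
  plan:
    - {"jaw": 0,"travel": [0,0,-1.8],"rot": [0,0,-4]}
    - {"jaw": 0,"travel": [0,0,-1.5],"rot": [0,0,-4]}

```text
t: 9.17
ee_pos: [0.507, 0.1062, 0.0817]
ee_rot: [[0.959, -0.284, 0.004], [-0.284, -0.959, -0.001], [0.004, -0.0, -1.0]]
ft_force: [-3.4, -0.9, 7.9]
finger_gap: 0.0135
```

Emit:
play_rows:
  plan:
    - {"jaw": 0,"travel": [0,0,-1.8],"rot": [0,0,-5]}
    - {"jaw": 0,"travel": [0,0,-1.8],"rot": [0,0,-5]}

```text
t: 9.33
ee_pos: [0.5073, 0.1062, 0.0801]
ee_rot: [[0.892, -0.452, 0.003], [-0.452, -0.892, -0.002], [0.004, 0.0, -1.0]]
ft_force: [-3.4, -0.5, 9.1]
finger_gap: 0.0135
```

Emit:
play_rows:
  plan:
    - {"jaw": 0,"travel": [-0.5,0,-1.8],"rot": [0,0,-5]}
    - {"jaw": 0,"travel": [-0.3,0,-1.8],"rot": [0,0,-5]}

```text
t: 9.5
ee_pos: [0.5074, 0.1061, 0.079]
ee_rot: [[0.795, -0.606, 0.004], [-0.606, -0.795, -0.003], [0.006, 0.0, -1.0]]
ft_force: [-4.2, -0.5, 10.7]
finger_gap: 0.0134
```

Emit:
play_rows:
  plan:
    - {"jaw": 0,"travel": [-0.8,0,-1.7],"rot": [0,0,-5]}
    - {"jaw": 0,"travel": [-0.5,0,-1.7],"rot": [0,0,-5]}

```text
t: 9.67
ee_pos: [0.5075, 0.1059, 0.0788]
ee_rot: [[0.674, -0.739, 0.006], [-0.739, -0.674, -0.005], [0.008, -0.001, -1.0]]
ft_force: [-4.9, -0.3, 11.2]
finger_gap: 0.0133
```

Emit:
play_rows:
  plan:
    - {"jaw": 0,"travel": [-1,0,-1.7],"rot": [0,0,-5]}
    - {"jaw": 0,"travel": [-0.8,0,-1.7],"rot": [0,0,-5]}

```text
t: 9.83
ee_pos: [0.5075, 0.1058, 0.0788]
ee_rot: [[0.53, -0.848, 0.009], [-0.848, -0.53, -0.008], [0.011, -0.003, -1.0]]
ft_force: [-3.1, -1.2, 10.5]
finger_gap: 0.0136
```

Emit:
play_rows:
  plan:
    - {"jaw": 0,"travel": [-0.8,0,-1.7],"rot": [0,0,-5]}
    - {"jaw": 0,"travel": [-0.8,0,-1.7],"rot": [0,0,-5]}

```text
t: 10.0
ee_pos: [0.5075, 0.1056, 0.0789]
ee_rot: [[0.369, -0.929, 0.011], [-0.929, -0.369, -0.01], [0.013, -0.006, -1.0]]
ft_force: [-3.1, -1.3, 10.9]
finger_gap: 0.0139
```

Emit:
play_rows:
  plan:
    - {"jaw": 0,"travel": [-0.5,0,-2],"rot": [0,0,-4]}
    - {"jaw": 0,"travel": [-0.5,0,-2.1],"rot": [0,0,-4]}

```text
t: 10.17
ee_pos: [0.5076, 0.1055, 0.0784]
ee_rot: [[0.232, -0.973, 0.011], [-0.973, -0.232, -0.012], [0.015, -0.008, -1.0]]
ft_force: [-5.1, -1.6, 12.7]
finger_gap: 0.0134
```

```bash
python3 -c "
from look import *
st=state();print(st['ft_torque'],st['ft_force'])
look('w6',[.506,.105,.064],100,75,4)"
```

```text
[0.09792807 1.30359518 0.45289963] [-5.05230696 -1.5798051  12.66430871]
10.2167 [0.5076 0.1055 0.0783] -76.77824480705006
crop 154 149
```

View pics/w6.png

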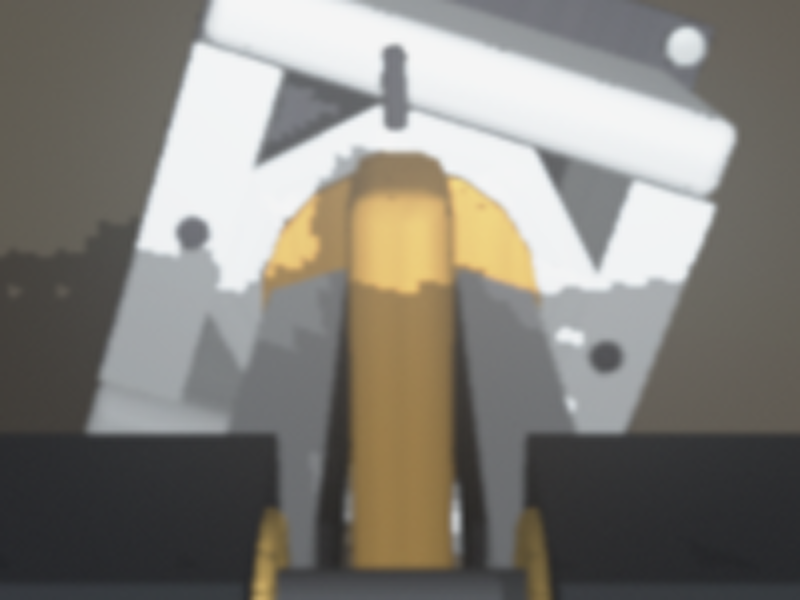

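Emit:
play_rows:
  plan:
    - {"jaw": 0,"travel": [0,0,0.3],"rot": [0,0,0]}
    - {"jaw": 0,"travel": [0,0,0.8],"rot": [0,0,0]}

```text
t: 10.38
ee_pos: [0.5076, 0.1055, 0.0811]
ee_rot: [[0.229, -0.973, 0.011], [-0.973, -0.229, -0.012], [0.015, -0.007, -1.0]]
ft_force: [-0.6, -0.7, 1.6]
finger_gap: 0.0138
```

Emit:
play_rows:
  plan:
    - {"jaw": 0.15,"travel": [0,0,0.2],"rot": [0,0,0]}
    - {"jaw": 0.3,"travel": [0,0,0],"rot": [0,0,0]}
    - {"jaw": 0.4,"travel": [0,0,0],"rot": [0,0,0]}
    - {"jaw": 0.5,"travel": [0,0,0],"rot": [0,0,0]}
    - {"jaw": 0.5,"travel": [0,0,0],"rot": [0,0,0]}

```text
t: 10.8
ee_pos: [0.5088, 0.1055, 0.0808]
ee_rot: [[0.229, -0.973, 0.014], [-0.973, -0.229, -0.012], [0.015, -0.011, -1.0]]
ft_force: [-0.3, -0.5, -0.1]
finger_gap: 0.0375
```

Released; back off straight up, then check.

Emit:
play_rows:
  plan:
    - {"jaw": 0.5,"travel": [-0.5,0,10],"rot": [0,0,0]}
    - {"jaw": 0.5,"travel": [1,0,20],"rot": [0,0,0]}
    - {"jaw": 0.5,"travel": [1,0,25],"rot": [0,0,0]}
    - {"jaw": 0.5,"travel": [0,0,25],"rot": [0,0,0]}
    - {"jaw": 0.5,"travel": [0,0,25],"rot": [0,0,0]}

```text
t: 11.22
ee_pos: [0.5028, 0.105, 0.1828]
ee_rot: [[0.229, -0.973, -0.004], [-0.973, -0.229, -0.013], [0.012, 0.007, -1.0]]
ft_force: [0.4, 0.1, -0.5]
finger_gap: 0.0471
```

Emit:
play_rows:
  plan:
    - {"jaw": 0.8,"travel": [0,0,15],"rot": [0,0,0]}
    - {"jaw": 1,"travel": [0,0,0],"rot": [0,0,0]}
    - {"jaw": 1,"travel": [0,0,0],"rot": [0,0,0]}
    - {"jaw": 1,"travel": [0,0,0],"rot": [0,0,0]}

```text
t: 11.55
ee_pos: [0.5074, 0.1053, 0.207]
ee_rot: [[0.229, -0.973, 0.011], [-0.973, -0.229, -0.012], [0.015, -0.008, -1.0]]
ft_force: [0.3, -0.5, 0.5]
finger_gap: 0.0704
```

```bash
python3 -c "
from look import *
look('w7',[.506,.105,.075],100,75,4)"
```

```text
11.6 [0.507  0.1053 0.2064] -76.7782549599559
crop 152 109
```

View pics/w7.png

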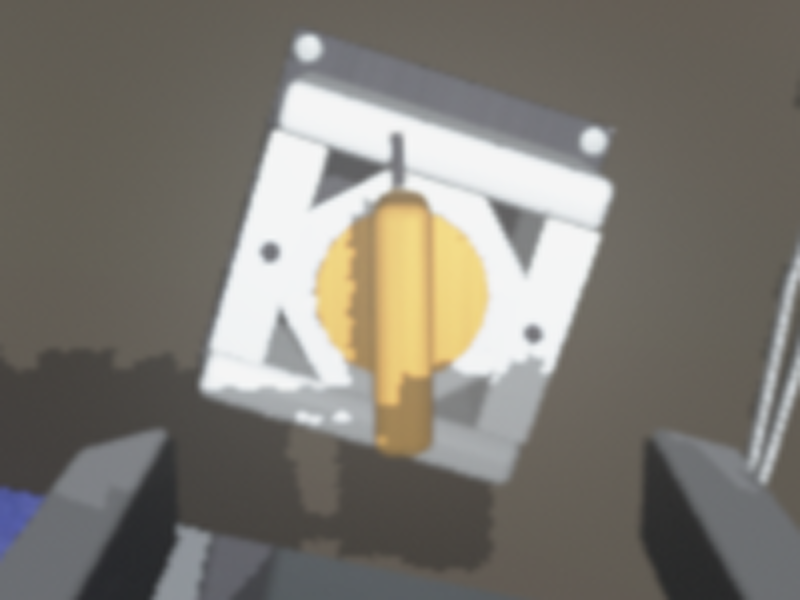

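```bash
python3 -c "
from h import *
w=np.load('w7.npz')
f=lambda p,z:onz(w,(np.array(p,float)+.5)/4-.5+[152,109],z)
X=f([[403,200],[404,447]],.110);v=X[0]-X[1];print(X.mean(0),np.linalg.norm(v),np.degrees(np.arctan2(v[1],v[0])))
C=f([[315,292],[489,294]],.068);print(C.mean(0),np.linalg.norm(C[0]-C[1]))
D=f([[270,252],[533,333]],.064);d=D[0]-D[1];print(D.mean(0),np.linalg.norm(d),np.degrees(np.arctan2(d[1],d[0])))
"
```

```text
[0.5084979  0.10571127 0.11      ] 0.05739754100216833 13.360857458060394
[0.50706527 0.10526027 0.068     ] 0.044939147602196285
[0.50628587 0.10486528 0.064     ] 0.07214102802998205 85.51630669097962
```

```bash
python3 -c "
from station import *
print(close_job());print(state()['t'])"
```

```text
the job is handed in; nothing more can be done
None
the job is handed in; nothing more can be done
```

The peg is seated in the tensioner bore, turned clockwise onto the index ribs and released. The job was handed in at about 11.6 s of the 51 s allowed.

**What I did:** I lifted the peg straight out of the stand. I lowered it into the bore along the dots, starting the turn with about 8 N. I turned it about 72° with 8 to 14 N of thrust, never over about 14.3 N in the readings at the end of each call. I then eased the thrust off, opened the fingers and backed straight up.

**Last checks, from the wrist picture after release:**
- **Angle:** the handle lies at 13.4° against about 15° for the ribs, so roughly 2° off (10° allowed).
- **Centring:** the collar centre is about 0.9 mm from the bore axis; the handle middle measured 2.4 mm off, which is within 3 mm but closer to it.
- **Collar height:** about 0 mm above the face, but this comes from the tool height and the estimated sink of the block, not from a direct measurement.
- **Drum:** there is no direct reading. The handle stayed on the ribs after release, which suggests the taper holds the drum at about 0.7 rad.

**What was not confirmed:**
- **Picture scale:** in the final picture the handle measured 57 mm and the collar 45 mm, against 60 and 46 mm.
- **Side load:** there was up to 5 N of side load while turning.
- **Bystanders:** I felt no contact with them, but took no final scene picture to check them.

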